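# Shim the short foot of a bench sieving machine until it stops rocking

## Robot

A 6-joint arm with a two-finger parallel gripper is mounted at the origin on the work surface. World frame = base frame: x ahead of the robot, y to its left, z up, the work surface at z = 0. Lengths are in m, angles in rad, forces in N, time in s.
With the tool pointing down it reaches from about 0.275 to 0.725 m from the base axis. Payload 5.6 kg.
Tool frame: the origin (TCP) lies at the very end of the fingers, on their centre line; the grasp point (between the pads) lies manip.pinch_z behind it (manip.pinch_z is the distance from the TCP to the grasp point, in m); y points along the fingers, z is the direction in which the jaws open and shut, and the axes are right-handed (so a half turn about y gives the same grasp; the last joint's range is limited). The gripper opens to 85 mm and grips with 20 to 120 N. Pads are 22 mm wide; open, the fingers measure 114 mm over their backs; the gripper's body (76 mm by 85 mm) begins 54 mm behind the grasp point. The pads swing forward as they close: fully open they stand 13 mm farther back than shut.
Start: joints at [1.621, 0.255, 0.108, 0, -1.424, -0.285], TCP at [0.128, 0.535, 0.231] pointing down, gripper open.
Joint ranges: [-2.95, 2.95], [-1.21, 1.97], [-1.09, 1.5], [-2.87, 1.71], [-2.94, -0.07], [-3.05, 3.05]. Speed limits (rad/s): [2.57, 2.57, 3.14, 3.14, 3.14, 3.14].

## Interface

Orientations are given as a rotation vector (axis times angle).
In Python, from bench import manip gives the robot as it stands.
- The arm moves only by the tool drive_tool, never from a script. Its argument "series" is a list of rows, each a list of 2 entries, a list of its own where there are three numbers: the shift along the tool's x, y, z in cm, then the turn, a rotation vector about the tool's x, y, z in degrees. In form: [[[tx, ty, tz], [ax, ay, az]], ...]. A call has 1 to 20 rows; each row shifts and turns the commanded pose from where the row before left it, along the tool's axes as they then stand; what a row does not reach is not made up. A row lasts 1/8 s, in which the tool goes at most 62.5 mm and 10.7 degrees, less where a joint would pass 70% of its speed; a pose out of reach is approached as far as the arm can. A call is refused whole if a number of a shift passes 6.25 or a number of a turn 10.7, either way. A call with a gripper value outside its range is refused whole. "grip" is the finger opening in cm, from 0 to 8.54, set as the call begins (left out, the last holds). The fingers move at their own pace and stop on an object; "newtons" is the grip in N (left out, the last holds). Time passes only in rows, so rows that do not move let the fingers close. It gives the time, the measured TCP pose, the force and the opening at its end, in the units of the state.
- manip.get_state(): the state, without advancing time (a new reading comes with each control period).
- manip.snapshot(name): name is "scene" or "side" or "wrist"; returns a dict with "frame" (384x512x3 uint8, blue, green, red), "fovy" (degrees; the focal length in pixels is half the picture's height over the tangent of half this angle, whatever the lens; pixels are square), "cx", "cy" (the principal point, pixels), "world_from_camera" (4x4, takes a point from camera to world coordinates). Camera axes: x right, y down, z forward; pixel columns grow to the right and rows downward; lengths in m; the calibration is good to about 2 mm. A picture is of the moment at which its call begins. There is no depth.
- manip.close_job(): hands the job in, once; it reports no verdict.
Trained networks look in a picture, given as the dict that the camera call returned (one of the last four; its "shot" number tells which), for a name from the list of things; names that differ only in an ending like _2 or _b are one class to them, and where a whole thing is asked for, a point or a joint stands for the part that bears it (a point fixed in the world has none). Each returns a list of dicts, best first, with "p" (0 to 1); they miss things now and then, are a little off and sometimes report something else, mostly with a low value. They report only what shows in the picture. A call takes as long as a camera call. They do not tell look-alikes from the thing itself.
- manip.trace(picture, label): "region" (384x512 bool, what is visible of it) and "uv" ([column, row] in pixels, amid what is visible of it).
The state is a dict: "time_s": time; "joints": joint angles; "joint_velocities": joint speeds; "effort": joint torques, N m; "tcp_pos": TCP position; "orientation": TCP orientation; "wrist_force": force on the tool from outside, world axes, zero at the start; "moment": the same for the moment, N m; "finger_gap": opening from 0.0 (shut) to 1.0 (fully open).
Only numpy, scipy, OpenCV 4.12 (cv2) and the standard library are available. Lean on these libraries where they do the work, as an engineer would, in place of code of your own. Each camera call takes 0.05 s, during which the arm holds its last target.

## Task

The sieving machine rocks because one of its front feet is too short. Slide flat shim plates under that foot, one on top of another, as many as it takes, and then the wedge on top, tip first, until it is snug under the foot but not jammed, and let go. Last, press down gently on the lug above that foot (about 10 N, for half a second) to check that the machine no longer rocks, and take the hand away; leave the jug, jar and brush alone.

Things in the scene. Friction and masses are not known exactly. Their poses are not given: they have to be found in the camera images.
- sifter: Bench sieving machine on four feet, about 260 x 255 mm, 195 mm high, grey housing with round sieve stack. Origin: on the bench, straight below the short foot; x level, pointing under the machine, the way the shims go in; z up. The foot's rubber dome (ball of radius 14 mm) hangs 10 to 17.5 mm above the bench; how far differs each time and is not given: feel or see it.
- lug_top (a point): Where to press: point straight above the short foot on top of its steel lug, 55 mm above the bench while untouched. The lug is 34 mm wide, 12 mm thick, from 18 mm before the foot's centre (-x of the machine) to the housing 57 mm behind it. About 6 N here rocks the machine until the foot meets the bench or what lies under it, then it is firm; let go, it rocks back up.
- stop_face (a point): Top edge of the fixed bench stop's face, 60 mm past the foot's centre along the machine's x: a steel bar 9 mm high, 100 mm long across. Plates laid on the bench, or on another plate, slide in until they butt against it.
- way_in (a point): Point on the bench 50 mm before the foot's centre (machine's -x), in line with the foot: the free way in for the shims. The next front foot stands 190 mm to the side (machine's -y).
- deck (a joint): Rocking angle of the machine in rad: 0 when the short foot is up (as it stands untouched), growing as the short foot goes down, by 1 rad per 153 mm of foot travel.
- plate1: Flat aluminium shim plate, 120 long (x) x 40 wide (y) x 5 mm thick, 65 g, lying loose on the bench. Origin: centre of the underside; x along its length. Best taken across its width near the -x end (about 40 mm from its centre), +x end goes in first.
- plate2: A second shim plate, the same as plate1. It may or may not be needed.
- wedge: Grey hard-plastic wedge shim, 110 long (x) x 40 mm wide (y), about 60 g. Origin: centre of the underside; +x end is the thin tip. 2 mm thick at the tip (x = 55 mm), growing by 0.12 mm per mm to 11 mm at x = -20 mm; then to x = -55 mm a grip block 14 mm thick. Take it across its width at about x = -38 mm. It fits a remaining gap of 3 to 8 mm.
- wedge_tip (a point): Middle of the wedge's thin edge, at its underside. In place it lies 2 to 57 mm past the foot's centre along the machine's x. Snug is felt as about 5 to 12 N of push; friction (about 0.6) then holds the wedge when let go.
- jug: White open jug with handle, 90 mm across, 130 mm high; bystander. Origin: centre of the underside.
- jar: White screw jar with black lid, 60 mm across, 90 mm high; bystander. Origin: centre of the underside.
- brush: Hand brush lying on the bench; bystander. Origin: centre of the underside.
Mind the look-alikes: they are no part of the job. Leave any green, red or yellow look-alike of the plate1 alone.

How it is judged:
By the outcome, as a careful person would: the job done as asked, in the order asked, and still so for the second after the job is handed in, with the robot touching nothing.
It also fails if it takes over 72 s, if anything falls off the work surface, if the arm or the gripper's body presses on something with over 40 N, if the wrist force passes 120 N, or if a joint passes its speed limit or range.

## Working session

There is one attempt and no reset: what is moved stays moved. The work goes in short steps, Python scripts to look and compute and a tool call to move; the robot and the scene stay as the last step left them, time stands still between calls to the robot, and variables do not carry over. Pictures are saved under pics/ and viewed, and the job is handed in when it is done.

Besides the shell and the picture viewer there is one more tool, called as name([rows], argument=value, ...), one row to a line, values as JSON. drive_tool: Moves the arm, as the interface text tells. Its arguments: {"type":"object","properties":{"series":{"type":"array","items":{"type":"array"}},"grip":{"type":"number"},"newtons":{"type":"number"}},"required":["series"]}

```bash
ls -a; mkdir -p pics
cat > h.py <<'E'
import numpy as np, cv2, sys
from scipy.spatial.transform import Rotation as R
from bench import manip
def snap(n,name=None):
    p=manip.snapshot(n)
    if name: cv2.imwrite('pics/%s.png'%name,p['frame'])
    return p
def foc(p): return p['frame'].shape[0]/2/np.tan(np.radians(p['fovy'])/2)
def ray(p,uv):
    f=foc(p);T=np.array(p['world_from_camera'])
    d=T[:3,:3]@np.array([(uv[0]-p['cx'])/f,(uv[1]-p['cy'])/f,1.]);return T[:3,3],d
def onz(p,uv,z=0.):
    o,d=ray(p,uv);return o+d*(z-o[2])/d[2]
def proj(p,X):
    T=np.array(p['world_from_camera']);c=T[:3,:3].T@(np.asarray(X)-T[:3,3]);f=foc(p)
    return np.array([p['cx']+f*c[0]/c[2],p['cy']+f*c[1]/c[2]])
def tri(l):
    A=np.zeros((3,3));b=np.zeros(3)
    for p,uv in l:
        o,d=ray(p,uv);d=d/np.linalg.norm(d);M=np.eye(3)-np.outer(d,d);A+=M;b+=M@o
    return np.linalg.solve(A,b)
E
python3 - <<'E'
from h import *
np.set_printoptions(precision=4,suppress=True)
for n in ['scene','side','wrist']:
    p=snap(n,n+'0'); print(n,p['fovy'],p['cx'],p['cy'],np.array(p['world_from_camera']))
s=manip.get_state(); print(s); print(manip.pinch_z)
print(R.from_rotvec(s['orientation']).as_matrix())
E
```

```text
.
..
pics
scene 53.559958230200316 254.57065304655058 185.87750077662403 [[-0.4387  0.6355 -0.6354  1.1921]
 [ 0.8986  0.3123 -0.3082  0.1424]
 [ 0.0026 -0.7062 -0.7081  0.7682]
 [ 0.      0.      0.      1.    ]]
side 56.96445579396109 256.3353516379735 185.00113634779038 [[ 0.8231 -0.3468  0.4497  0.1493]
 [-0.5677 -0.5242  0.6348 -0.7741]
 [ 0.0155 -0.7778 -0.6283  0.667 ]
 [ 0.      0.      0.      1.    ]]
wrist 59.832074184252804 255.61727541695205 194.19948442531367 [[-0.2329 -0.9268 -0.2946  0.203 ]
 [-0.9725  0.2224  0.0693  0.5163]
 [ 0.0013  0.3026 -0.9531  0.3736]
 [ 0.      0.      0.      1.    ]]
{'time_s': 0.15, 'joints': array([ 1.6206,  0.2556,  0.1073, -0.0003, -1.4239, -0.2846]), 'joint_velocities': array([-0.0029, -0.0019,  0.0023,  0.0006, -0.0018, -0.0004]), 'effort': array([ -0.0012, -38.6937,  23.8082,   5.3667,  -0.0045,   0.    ]), 'tcp_pos': array([0.1278, 0.5346, 0.2306]), 'orientation': array([-0.2473, -2.0953,  2.0984]), 'wrist_force': array([-0.1859,  0.1995, -0.1431]), 'moment': array([-0.0626, -0.0238, -0.0512]), 'finger_gap': 1.0049351627412244}
0.0187
[[-0.9726 -0.0003 -0.2327]
 [ 0.2327 -0.0015 -0.9726]
 [-0.0001 -1.      0.0015]]
```

View pics/scene0.png

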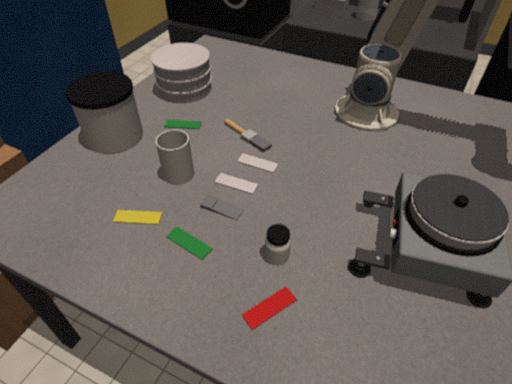

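View pics/side0.png

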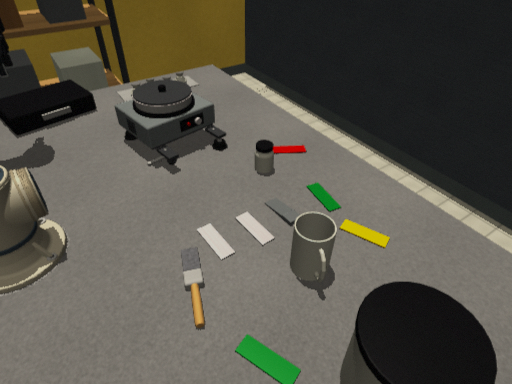

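View pics/wrist0.png

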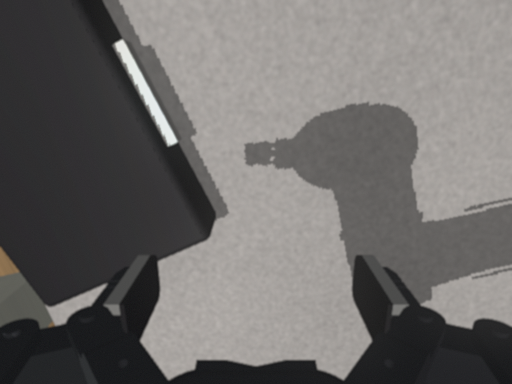

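The white plates are at scene (258,162) and (236,183), and the wedge is at (221,207). The look-alikes are green (183,124) and (189,243), yellow (138,217) and red (270,307). The sifter is at the right, with its front feet on the left side at (375,199) and (360,265).

```bash
cat > d.py <<'E'
from h import *
np.set_printoptions(precision=4,suppress=True)
import pickle
for n in ['scene','side']:
    p=snap(n)
    pickle.dump(p,open(n+'.pkl','wb'))
    for l in ['plate1','wedge','wedge_tip','lug_top','stop_face','way_in','jug','jar','brush']:
        try: r=manip.trace(p,l)
        except Exception as e: print(l,e); continue
        for q in r[:6]:
            print(n,l,round(q['p'],2),q['uv'],onz(p,q['uv'],0.055 if l=='lug_top' else 0.005)[:2],q['region'].sum())
        pickle.dump(r,open('%s_%s.pkl'%(n,l),'wb'))
    f=p['frame']
    c=(f[150:300,320:512] if n=='scene' else f[70:190,90:260])
    cv2.imwrite('pics/%s_crop.png'%n,cv2.resize(c,None,fx=4,fy=4,interpolation=cv2.INTER_CUBIC))
E
python3 d.py
```

```text
scene plate1 0.96 [137.9, 215.4] [ 0.7409 -0.4167] 595
scene plate1 0.9 [257.0, 158.5] [ 0.398  -0.2348] 375
scene plate1 0.76 [182.3, 124.3] [ 0.3511 -0.5375] 274
scene plate1 0.74 [235.4, 183.4] [ 0.5224 -0.2431] 429
scene plate1 0.65 [192.6, 241.8] [ 0.7501 -0.2415] 633
scene plate1 0.6 [269.3, 306.0] [ 0.8218 -0.0008] 906
scene wedge 0.55 [221.1, 205.2] [ 0.6132 -0.2384] 582
scene wedge_tip 0.74 [221.0, 205.3] [ 0.6136 -0.2385] 511
scene lug_top 0.71 [447.5, 234.9] [0.4984 0.3104] 13725
scene stop_face 0.95 [445.5, 235.6] [0.4543 0.3179] 14076
scene way_in 0.8 [449.4, 237.6] [0.4566 0.3274] 13697
scene way_in 0.45 [234.0, 181.7] [ 0.5181 -0.25  ] 492
scene jug 0.75 [173.8, 157.1] [ 0.5046 -0.4662] 1709
scene jar 0.59 [277.4, 246.9] [ 0.6719 -0.0473] 920
scene jar 0.59 [219.7, 207.1] [ 0.6208 -0.2384] 546
scene brush 0.68 [448.4, 234.6] [0.4477 0.3241] 13724
scene brush 0.6 [252.9, 134.1] [ 0.2943 -0.2998] 500
side plate1 0.98 [217.4, 243.6] [ 0.4125 -0.2415] 591
side plate1 0.96 [322.2, 195.6] [ 0.7539 -0.2501] 354
side plate1 0.81 [292.4, 153.9] [ 0.818  -0.0354] 157
side plate1 0.77 [367.0, 230.5] [ 0.7555 -0.4172] 630
side plate1 0.76 [253.9, 225.7] [ 0.522  -0.2406] 592
side plate1 0.73 [269.7, 361.4] [ 0.3501 -0.5445] 1389
side wedge 0.83 [281.0, 211.0] [ 0.6151 -0.2355] 420
side wedge 0.58 [310.0, 246.3] [ 0.597  -0.3755] 2590
side wedge_tip 0.64 [282.0, 211.4] [ 0.6164 -0.2383] 444
side lug_top 0.82 [163.9, 115.1] [0.5369 0.3594] 5118
side lug_top 0.57 [215.3, 243.8] [ 0.3884 -0.2795] 599
side stop_face 0.88 [161.9, 118.4] [0.5515 0.4312] 5366
side way_in 0.82 [163.8, 118.6] [0.5569 0.4258] 5375
side way_in 0.6 [216.2, 241.3] [ 0.4138 -0.2332] 584
side jar 0.67 [264.0, 157.8] [ 0.7251 -0.0018] 570
side brush 0.67 [193.4, 277.6] [ 0.3179 -0.2992] 1117
```

View pics/scene_crop.png

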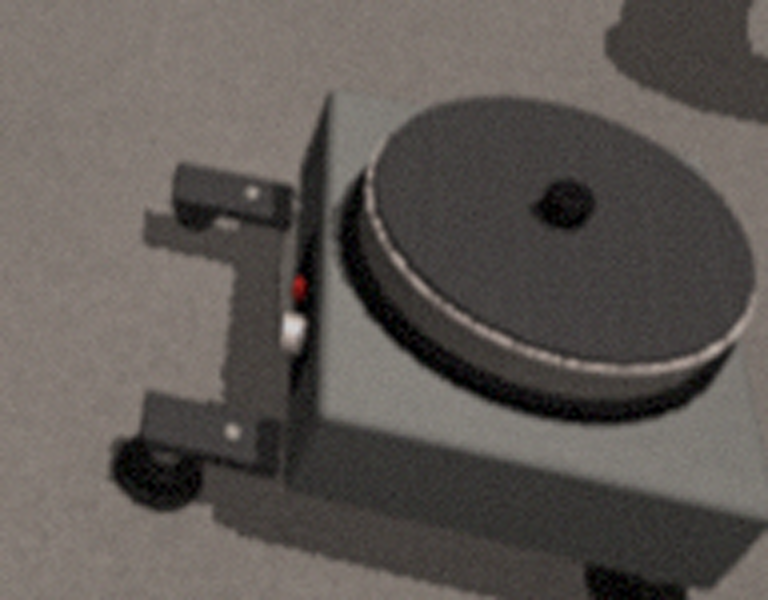

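View pics/side_crop.png

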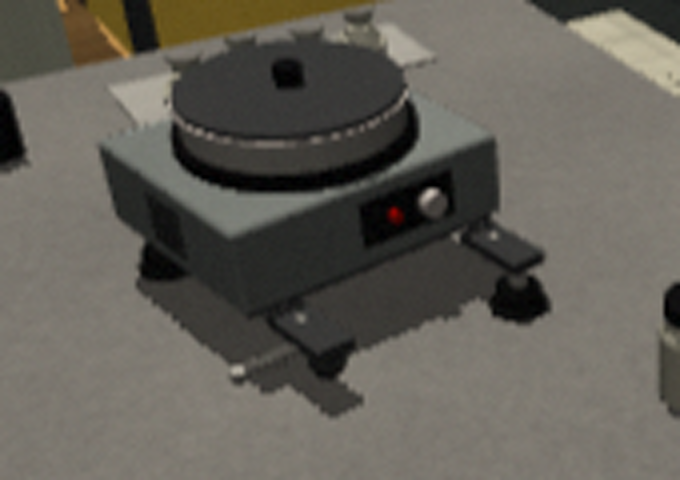

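```bash
cat > e.py <<'E'
from h import *
import pickle
np.set_printoptions(precision=4,suppress=True)
P={n:pickle.load(open(n+'.pkl','rb')) for n in ['scene','side']}
for n in P:
  for l in ['plate1','wedge']:
    for q in pickle.load(open('%s_%s.pkl'%(n,l),'rb')):
      v,u=np.nonzero(q['region']); w=np.array([onz(P[n],(a,b),0.004)[:2] for a,b in zip(u,v)])
      c,s,a=cv2.minAreaRect((w*1000).astype(np.float32))
      col=P[n]['frame'][q['region']].mean(0)
      print(n,l,np.round(c),np.round(s),round(a,1),np.round(col))
S,D=P['scene'],P['side']
sc=lambda a,b:(320+a/4,150+b/4); sd=lambda a,b:(90+a/4,70+b/4)
print('side lug outer',[onz(D,sd(*k),.055) for k in [(313,352),(355,342),(270,318),(310,305)]])
print('other',[onz(D,sd(*k),.055) for k in [(510,268),(545,256)]])
print('scene lug outer',[onz(S,sc(*k),.055) for k in [(180,163),(173,190),(290,185),(285,213)]])
print('other',[onz(S,sc(*k),.055) for k in [(147,393),(143,425),(278,420),(275,450)]])
E
python3 e.py
python3 - <<'E'
import cv2
a=cv2.imread('pics/scene0.png');cv2.imwrite('pics/sc_pl.png',cv2.resize(a[140:230,190:300],None,fx=5,fy=5,interpolation=2))
a=cv2.imread('pics/side0.png');cv2.imwrite('pics/sd_pl.png',cv2.resize(a[180:270,190:320],None,fx=5,fy=5,interpolation=2))
E
```

```text
scene plate1 [ 744. -418.] [ 45. 122.] 26.1 [ 62. 171. 190.]
scene plate1 [ 412. -229.] [ 46. 122.] 2.5 [168. 176. 191.]
scene plate1 [ 346. -540.] [ 45. 119.] 20.7 [ 61. 121.  53.]
scene plate1 [ 517. -244.] [ 44. 121.] 3.3 [171. 179. 194.]
scene plate1 [ 753. -251.] [122.  42.] 81.5 [ 60. 124.  50.]
scene plate1 [822.  -0.] [ 39. 118.] 60.6 [ 36.  38. 183.]
scene wedge [ 615. -237.] [ 52. 118.] 2.2 [102. 107. 111.]
side plate1 [ 412. -230.] [ 41. 121.] 1.1 [182. 192. 198.]
side plate1 [ 753. -252.] [119.  40.] 80.4 [ 34. 125.  11.]
side plate1 [831.  -6.] [ 37. 104.] 56.7 [  2.   4. 184.]
side plate1 [ 743. -419.] [ 49. 122.] 22.3 [ 10. 172. 189.]
side plate1 [ 519. -246.] [ 44. 127.] 2.1 [173. 183. 190.]
side plate1 [ 347. -539.] [ 41. 119.] 21.2 [ 48. 144.  29.]
side plate1 [ 613. -372.] [229. 110.] 46.2 [72. 82. 84.]
side wedge [ 620. -235.] [ 46. 111.] 4.0 [94. 99. 99.]
side wedge [ 612. -372.] [229. 109.] 44.9 [71. 82. 84.]
side lug outer [array([0.4391, 0.0979, 0.055 ]), array([0.4712, 0.0928, 0.055 ]), array([0.4302, 0.1594, 0.055 ]), array([0.4637, 0.1598, 0.055 ])]
other [array([0.6235, 0.1223, 0.055 ]), array([0.6574, 0.1231, 0.055 ])]
scene lug outer [array([0.4409, 0.0993, 0.055 ]), array([0.4668, 0.1015, 0.055 ]), array([0.4291, 0.1681, 0.055 ]), array([0.4552, 0.1704, 0.055 ])]
other [array([0.6298, 0.1289, 0.055 ]), array([0.6521, 0.1328, 0.055 ]), array([0.6155, 0.1999, 0.055 ]), array([0.6362, 0.2027, 0.055 ])]
```

View pics/sc_pl.png

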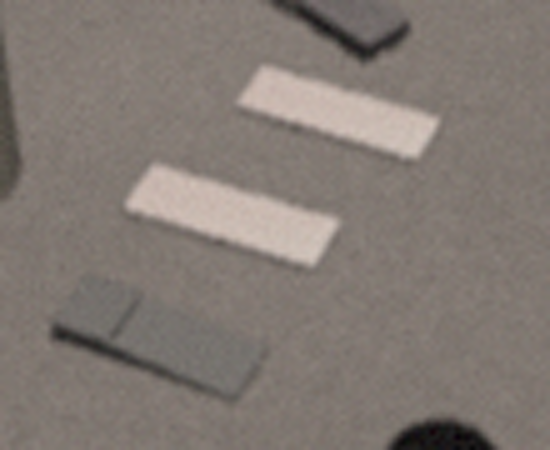

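View pics/sd_pl.png

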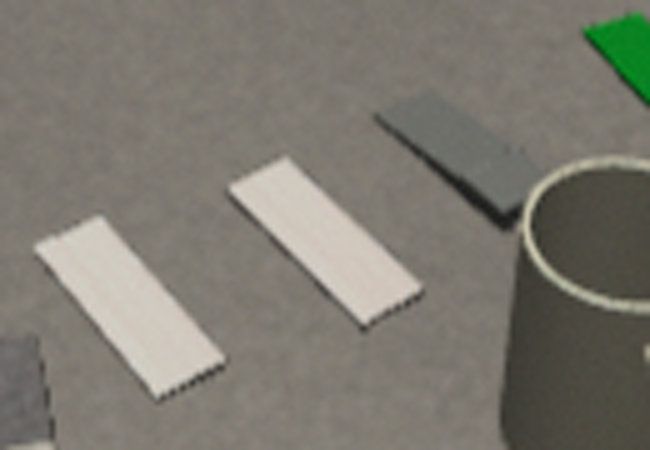

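```bash
cat > plan.py <<'E'
from h import *
import json
def down(psi):
    p=np.radians(psi);x=np.array([np.cos(p),np.sin(p),0]);y=np.array([0,0,-1.]);return np.c_[x,y,np.cross(x,y)]
def plan(wps,step=5.0,dec=1,start=None):
    """wps: list of (x,y,z,yaw_deg[,nrows])"""
    s=manip.get_state()
    if start is None: P=np.array(s['tcp_pos']);M=R.from_rotvec(s['orientation']).as_matrix()
    else: P=np.array(start[:3]);M=down(start[3])
    rows=[]
    for w in wps:
        T=np.array(w[:3]);MT=down(w[3])
        d=np.linalg.norm(T-P)*100;a=np.degrees(R.from_matrix(M.T@MT).magnitude())
        n=int(max(1,np.ceil(d/step),np.ceil(a/9.8))) if len(w)<5 else w[4]
        for i in range(n):
            k=n-i
            sh=np.round(M.T@(T-P)*100/k,dec);rv=np.round(np.degrees(R.from_matrix(M.T@MT).as_rotvec())/k,1)
            P=P+M@sh/100;M=M@R.from_rotvec(np.radians(rv)).as_matrix()
            rows.append([sh.tolist(),rv.tolist()])
    print(len(rows),json.dumps(rows).replace('-0.0,','0,').replace('-0.0]','0]').replace('.0,',',').replace('.0]',']').replace(', ',','))
    print('end',P,np.degrees(np.arctan2(M[1,0],M[0,0])))
def st():
    s=manip.get_state();M=R.from_rotvec(s['orientation']).as_matrix()
    print('t',round(s['time_s'],2),'tcp',np.round(s['tcp_pos'],4),'yaw',round(np.degrees(np.arctan2(M[1,0],M[0,0])),2),'downerr',np.round(M[:,1],4),'F',np.round(s['wrist_force'],1),'gap',round(s['finger_gap'],3))
    return s
E
python3 - <<'E'
from plan import *
plan([(.448,.115,.23,98.6)],step=5.2)
E
```

```text
11 [[[-3.7,0,3],[0,6.2,0]],[[-4,0,2.6],[0,6.2,0]],[[-4.3,0,2.2],[0,6.2,0]],[[-4.5,0,1.7],[0,6.2,0]],[[-4.7,0,1.2],[0,6.2,0]],[[-4.7,0,0.7],[0,6.2,0]],[[-4.8,0,0.2],[0,6.1,0]],[[-4.8,0,-0.4],[0,6.2,0]],[[-4.7,0,-0.9],[0,6.1,0]],[[-4.6,0.1,-1.3],[0,6.2,0]],[[-4.5,0,-1.9],[0,6.1,0]]]
end [0.44856338 0.11482376 0.23028589] 98.64716694282866
```

drive_tool([
  [[-3.7,0,3],[0,6.2,0]],
  [[-4,0,2.6],[0,6.2,0]],
  [[-4.3,0,2.2],[0,6.2,0]],
  [[-4.5,0,1.7],[0,6.2,0]],
  [[-4.7,0,1.2],[0,6.2,0]],
  [[-4.7,0,0.7],[0,6.2,0]],
  [[-4.8,0,0.2],[0,6.1,0]],
  [[-4.8,0,-0.4],[0,6.2,0]],
  [[-4.7,0,-0.9],[0,6.1,0]],
  [[-4.6,0.1,-1.3],[0,6.2,0]],
  [[-4.5,0,-1.9],[0,6.1,0]],
  [[0,0,0],[0,0,0]],
], grip=0, newtons=40)

```text
time_s: 2.65
tcp_pos: [0.4497, 0.1125, 0.23]
orientation: [-1.137, -1.315, 1.316]
wrist_force: [-0.6, 0.4, 0.2]
finger_gap: -0.001
```

Run:
```python
from plan import *
import pickle
st(); p=snap('wrist','w1'); pickle.dump(p,open('w1.pkl','wb')); print(np.round(p['world_from_camera'],3))
st()
```

```text
t 2.65 tcp [0.4497 0.1125 0.23  ] yaw 98.34 downerr [-4.e-04 -7.e-04 -1.e+00] F [-0.6  0.4  0.2] gap -0.001
[[-0.989 -0.138 -0.044  0.461]
 [-0.145  0.943  0.299  0.036]
 [ 0.001  0.302 -0.953  0.373]
 [ 0.     0.     0.     1.   ]]
t 2.7 tcp [0.449  0.1137 0.23  ] yaw 98.48 downerr [-5.e-04 -2.e-04 -1.e+00] F [0.1 0.8 0.4] gap -0.0
```

View pics/w1.png

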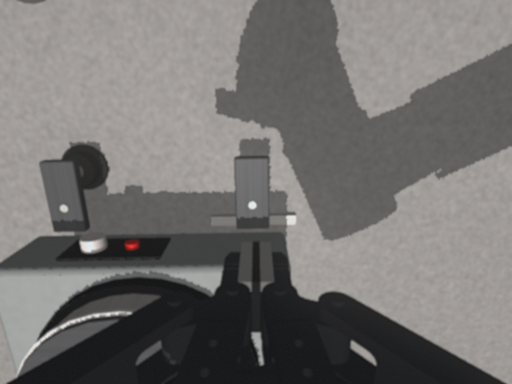

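Run:
```python
from plan import *
import pickle
p=pickle.load(open('w1.pkl','rb'));np.set_printoptions(precision=4,suppress=True)
a=p['frame'][140:240,200:310];cv2.imwrite('pics/w1c.png',cv2.resize(a,None,fx=6,fy=6,interpolation=2))
a=p['frame'][130:240,20:130];cv2.imwrite('pics/w1d.png',cv2.resize(a,None,fx=5,fy=5,interpolation=2))
```

```text
(no output)
```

View pics/w1c.png

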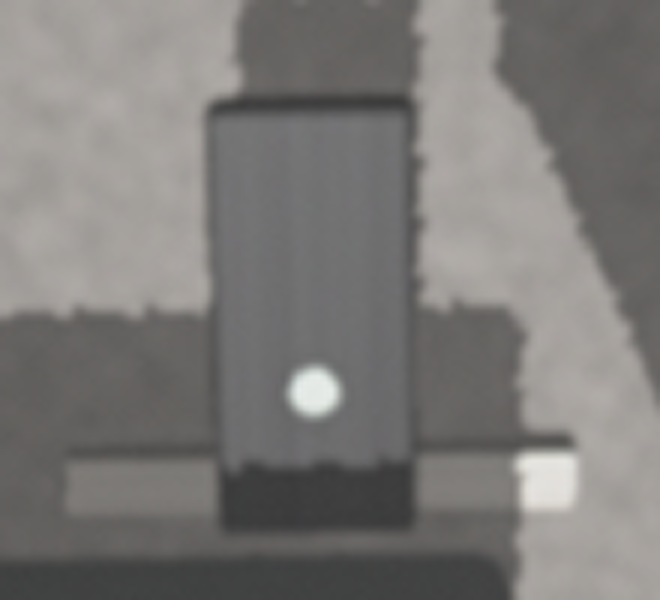

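View pics/w1d.png

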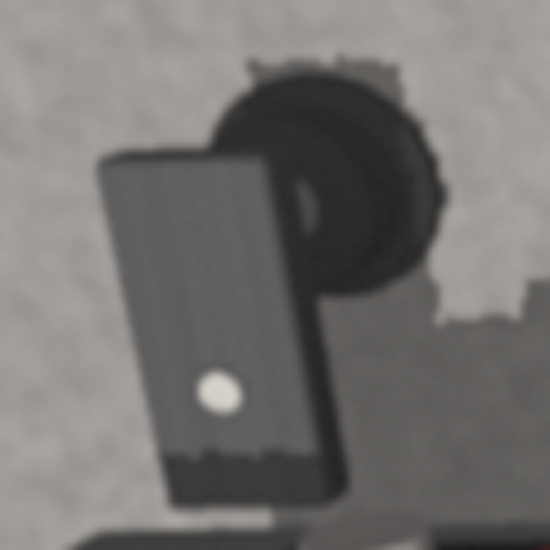

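Run:
```python
from plan import *
import pickle
p=pickle.load(open('w1.pkl','rb'));np.set_printoptions(precision=4,suppress=True)
T=np.array(p['world_from_camera'])
c=[onz(p,(200+a/6,140+b/6),.055)[:2] for a,b in [(209,110),(412,110),(219,528),(413,528)]];print(np.array(c))
s=[onz(p,(200+a/6,140+b/6),.009)[:2] for a,b in [(67,458),(575,452)]];print(np.array(s),np.linalg.norm(s[0]-s[1]))
d=s[0]-s[1];print('stop dir',np.degrees(np.arctan2(d[1],d[0])))
o=[onz(p,(20+a/5,130+b/5),.055)[:2] for a,b in [(100,160),(262,156),(172,503),(320,503)]];print(np.array(o))
m1=(c[0]+c[1])/2;mi=(c[2]+c[3])/2;v=mi-m1;print('lug',m1,mi,np.linalg.norm(v),np.degrees(np.arctan2(v[1],v[0])))
m2=(o[0]+o[1])/2;v=m2-m1;print('front',m2,np.linalg.norm(v),np.degrees(np.arctan2(v[1],v[0]))+90)
x=np.array([np.cos(np.radians(98.6)),np.sin(np.radians(98.6))])
print('foot from lug',m1+.018*x,'stopmid-60',(s[0]+s[1])/2-.06*x)
```

```text
[[0.4713 0.1023]
 [0.4389 0.0975]
 [0.4604 0.1745]
 [0.4273 0.1697]]
[[0.4915 0.1842]
 [0.3938 0.1686]] 0.09898009733952899
stop dir 9.036430370167281
[[0.6579 0.1332]
 [0.6268 0.1279]
 [0.6466 0.2047]
 [0.6163 0.2002]]
lug [0.4551 0.0999] [0.4438 0.1721] 0.07304635199428204 98.86533127423856
front [0.6423 0.1305] 0.18971386423925896 99.28793836693114
foot from lug [0.4524 0.1177] stopmid-60 [0.4516 0.1171]
```

drive_tool([
  [[0.4,4,-0.2],[0,-0.4,0]],
  [[0,5,0],[0,0,0]],
  [[0,5,0],[0,0,0]],
  [[0,3,0],[0,0,0]],
  [[0,0,0],[0,0,0]],
])

```text
time_s: 3.32
tcp_pos: [0.4482, 0.1191, 0.0589]
orientation: [-1.128, -1.322, 1.329]
wrist_force: [-0.1, -0.5, 0.4]
finger_gap: -0.002
```

drive_tool([
  [[0,0.4,0],[0,0,0]],
  [[0,0,0],[0,0,0]],
])

```text
time_s: 3.58
tcp_pos: [0.4505, 0.1197, 0.0574]
orientation: [-1.131, -1.327, 1.323]
wrist_force: [-0.0, -0.3, 0.6]
finger_gap: 0.003
```

drive_tool([
  [[0,0.3,0],[0,0,0]],
  [[0,0.3,0],[0,0,0]],
  [[0,0,0],[0,0,0]],
])

```text
time_s: 3.95
tcp_pos: [0.4499, 0.1187, 0.0506]
orientation: [-1.131, -1.324, 1.325]
wrist_force: [-0.7, -1.6, 4.1]
finger_gap: -0.001
```

drive_tool([
  [[0,0.3,0],[0,0,0]],
  [[0,0.2,0],[0,0,0]],
  [[0,0,0],[0,0,0]],
  [[0,0,0],[0,0,0]],
])

```text
time_s: 4.45
tcp_pos: [0.4497, 0.1189, 0.0453]
orientation: [-1.13, -1.324, 1.325]
wrist_force: [-1.9, -2.7, 3.7]
finger_gap: 0.0
```

drive_tool([
  [[0,0.1,0],[0,0,0]],
  [[0,0,0],[0,0,0]],
])

```text
time_s: 4.7
tcp_pos: [0.45, 0.1192, 0.0442]
orientation: [-1.13, -1.325, 1.324]
wrist_force: [-2.5, -1.8, 2.6]
finger_gap: -0.002
```

drive_tool([
  [[0,0.1,0],[0,0,0]],
  [[0,0,0],[0,0,0]],
])

```text
time_s: 4.95
tcp_pos: [0.45, 0.1192, 0.0432]
orientation: [-1.13, -1.325, 1.324]
wrist_force: [-3.1, -2.8, 2.7]
finger_gap: -0.003
```

drive_tool([
  [[0,0.1,0],[0,0,0]],
  [[0,0,0],[0,0,0]],
])

```text
time_s: 5.2
tcp_pos: [0.45, 0.1192, 0.0422]
orientation: [-1.13, -1.325, 1.324]
wrist_force: [-1.8, -1.0, 2.7]
finger_gap: -0.001
```

drive_tool([
  [[0,0.1,0],[0,0,0]],
  [[0,0,0],[0,0,0]],
])

```text
time_s: 5.45
tcp_pos: [0.4501, 0.1192, 0.0412]
orientation: [-1.13, -1.325, 1.324]
wrist_force: [-1.8, -1.2, 2.0]
finger_gap: -0.005
```

drive_tool([
  [[0,0.1,0],[0,0,0]],
  [[0,0,0],[0,0,0]],
])

```text
time_s: 5.7
tcp_pos: [0.4501, 0.1192, 0.0402]
orientation: [-1.13, -1.325, 1.324]
wrist_force: [-2.4, 0.1, 2.8]
finger_gap: 0.001
```

Run:
```python
from plan import *
import pickle
np.set_printoptions(precision=3,suppress=True)
S=pickle.load(open('scene.pkl','rb'));D=pickle.load(open('side.pkl','rb'))
print('jug base scene',onz(S,(178,182)),'rim',tri([(S,(174,138)),(D,(314,228))]))
r=pickle.load(open('side_wedge.pkl','rb'))[1]['region'];v,u=np.nonzero(r);print(u.min(),u.max(),v.min(),v.max())
print('jug side base',onz(D,(310,278)))
print('brush',[onz(S,k,.01) for k in [(228,121),(270,148)]])
st()
plan([(.452,.119,.14,99),(.5195,-.24,.14,92.3)],step=5.5)
```

```text
jug base scene [ 0.586 -0.397  0.   ] rim [ 0.552 -0.414  0.129]
290 336 212 281
jug side base [ 0.538 -0.444 -0.   ]
brush [array([ 0.272, -0.405,  0.01 ]), array([ 0.34 , -0.218,  0.01 ])]
t 5.7 tcp [0.45  0.119 0.04 ] yaw 99.04 downerr [ 0.  0. -1.] F [-2.4  0.1  2.8] gap 0.001
9 [[[0,-5,-0.1],[0,0,0]],[[0,-5,-0.1],[0,0,0]],[[-5.2,0,-0.1],[0,1,0]],[[-5.2,0,-0.2],[0,1,0]],[[-5.2,0,-0.3],[0,0.9,0]],[[-5.2,0,-0.4],[0,1,0]],[[-5.2,0,-0.5],[0,0.9,0]],[[-5.2,0,-0.6],[0,1,0]],[[-5.2,0,-0.8],[0,0.9,0]]]
end [ 0.52 -0.24  0.14] 92.34343311613573
```

Run:
```python
from plan import *
plan([(.452,.119,.14,99),(.413,-.25,.14,91.5)],step=5.8)
```

```text
9 [[[0,-5,-0.1],[0,0,0]],[[0,-5,-0.1],[0,0,0]],[[-5.1,0,1.4],[0,1.1,0]],[[-5.2,0,1.3],[0,1.1,0]],[[-5.2,0,1.2],[0,1.1,0]],[[-5.2,0,1.1],[0,1.1,0]],[[-5.2,0,1],[0,1,0]],[[-5.2,0,0.8],[0,1.1,0]],[[-5.2,0,0.8],[0,1,0]]]
end [ 0.41293356 -0.24963271  0.14012369] 91.54343311908244
```

drive_tool([
  [[0,-5,-0.1],[0,0,0]],
  [[0,-5,-0.1],[0,0,0]],
  [[-5.1,0,1.4],[0,1.1,0]],
  [[-5.2,0,1.3],[0,1.1,0]],
  [[-5.2,0,1.2],[0,1.1,0]],
  [[-5.2,0,1.1],[0,1.1,0]],
  [[-5.2,0,1],[0,1,0]],
  [[-5.2,0,0.8],[0,1.1,0]],
  [[-5.2,0,0.8],[0,1,0]],
  [[0,0,0],[0,0,0]],
  [[0,0,0],[0,0,0]],
], grip=5.2)

```text
time_s: 7.08
tcp_pos: [0.4132, -0.2496, 0.1401]
orientation: [-1.197, -1.229, 1.228]
wrist_force: [-0.5, 0.1, 0.1]
finger_gap: 0.606
```

```bash
cat > meas.py <<'E'
from plan import *
# usage: view wrist, trace label, rect at z
def measure(label,z,name):
    p=snap('wrist',name);st()
    for q in manip.trace(p,label)[:3]:
        v,u=np.nonzero(q['region']);w=np.array([onz(p,(a,b),z)[:2] for a,b in zip(u,v)])
        c,s,a=cv2.minAreaRect((w*1000).astype(np.float32))
        print(label,round(q['p'],2),np.round(q['uv']),'c',np.round(c,1),'s',np.round(s,1),round(a,2),'uv',u.min(),u.max(),v.min(),v.max())
    return p
E
python3 - <<'E'
from meas import *
measure('plate1',.005,'w2')
E
```

```text
t 7.12 tcp [ 0.4132 -0.2491  0.1402] yaw 91.58 downerr [ 6.e-04  3.e-04 -1.e+00] F [-0.7  0.3  0.6] gap 0.609
plate1 0.89 [256. 202.] c [ 413.1 -227.1] s [ 40.4 120.2] 1.15 uv 232 278 139 267
plate1 0.58 [130. 179.] c [ 518.8 -243.6] s [ 42.5 121.8] 3.5 uv 98 164 115 249
```

View pics/w2.png

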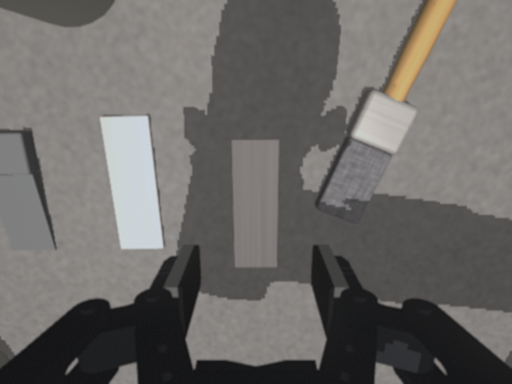

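drive_tool([
  [[-1.8,4.5,0],[0,0.4,0]],
  [[0,5,0],[0,0,0]],
  [[0,3.5,0],[0,0,0]],
  [[0,0.8,0],[0,0,0]],
  [[0,0.3,0],[0,0,0]],
])

```text
time_s: 7.8
tcp_pos: [0.4144, -0.2674, 0.0001]
orientation: [-1.2, -1.226, 1.225]
wrist_force: [0.6, 1.0, 0.2]
finger_gap: 0.606
```

drive_tool([
  [[0,0,0],[0,0,0]],
  [[0,0,0],[0,0,0]],
  [[0,0,0],[0,0,0]],
], grip=2, newtons=60)

```text
time_s: 8.18
tcp_pos: [0.4147, -0.2679, 0.001]
orientation: [-1.203, -1.226, 1.224]
wrist_force: [-0.3, 3.0, 7.1]
finger_gap: 0.435
```

drive_tool([
  [[0,-2,0],[0,0,0]],
  [[0,-4,0],[0,0,0]],
  [[0,0,0],[0,0,0]],
])

```text
time_s: 8.55
tcp_pos: [0.416, -0.2688, 0.063]
orientation: [-1.207, -1.229, 1.223]
wrist_force: [1.3, -0.6, -0.5]
finger_gap: 0.431
```

Run:
```python
from meas import *
measure('plate1',.06,'w3')
```

```text
t 8.6 tcp [ 0.4147 -0.2681  0.0612] yaw 91.14 downerr [ 0.0045 -0.0012 -1.    ] F [ 0.1  0.1 -1.2] gap 0.425
plate1 0.85 [257. 290.] c [ 415.4 -244.2] s [41.8 84.4] 1.4 uv 212 299 222 365
plate1 0.78 [ 97. 225.] c [ 491.1 -275.1] s [30.7 81.1] 2.44 uv 53 140 157 312
```

View pics/w3.png

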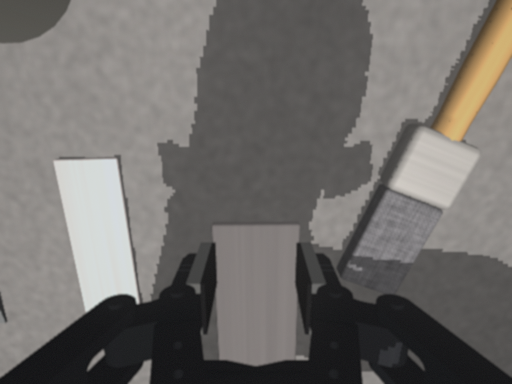

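Run:
```python
from plan import *
plan([(.4771,-.041,.05,99),(.4771,-.041,.0025,99,2),(.4600,.0670,.0025,99,3)],step=5.2)
```

```text
10 [[[4.5,0.2,-1.4],[0,-1.6,0]],[[4.5,0.2,-1.5],[0,-1.6,0]],[[4.4,0.2,-1.6],[0,-1.6,0]],[[4.4,0.2,-1.7],[0.1,-1.5,0]],[[4.3,0.2,-1.8],[0,-1.6,0]],[[0,2.4,0],[0,0,0]],[[0,2.3,0],[0,0,0]],[[3.7,0,0],[0,0,0]],[[3.6,0,0],[0,0,0]],[[3.7,0,0],[0,0,0]]]
end [0.45965511 0.06741843 0.00289113] 99.02738730080065
```

drive_tool([
  [[4.5,0.2,-1.4],[0,-1.6,0]],
  [[4.5,0.2,-1.5],[0,-1.6,0]],
  [[4.4,0.2,-1.6],[0,-1.6,0]],
  [[4.4,0.2,-1.7],[0,-1.5,0]],
  [[4.3,0.2,-1.8],[0,-1.6,0]],
  [[0,2.4,0],[0,0,0]],
  [[0,2,0],[0,0,0]],
  [[0,0,0],[0,0,0]],
])

```text
time_s: 9.65
tcp_pos: [0.4745, -0.0414, 0.0034]
orientation: [-1.127, -1.32, 1.327]
wrist_force: [-0.3, 0.4, -0.1]
finger_gap: 0.434
```

Run:
```python
from plan import *
import pickle
s=st(); p=snap('wrist','w4'); pickle.dump(p,open('w4.pkl','wb'));s=st()
plan([(.4600,.0670,.0025,99,3)])
```

```text
t 9.65 tcp [ 0.4745 -0.0414  0.0034] yaw 99.04 downerr [-5.e-03 -9.e-04 -1.e+00] F [-0.3  0.4 -0.1] gap 0.434
t 9.7 tcp [ 0.4756 -0.0415  0.0045] yaw 99.05 downerr [-2.6e-03 -7.0e-04 -1.0e+00] F [-0.3 -0.7  0.4] gap 0.433
3 [[[3.7,0.1,-0.1],[-0.1,0,0]],[[3.6,0.1,0],[0,0,0]],[[3.7,0,-0.1],[-0.1,0,0]]]
end [0.46028287 0.0674785  0.00250279] 99.04785119269891
```

View pics/w4.png

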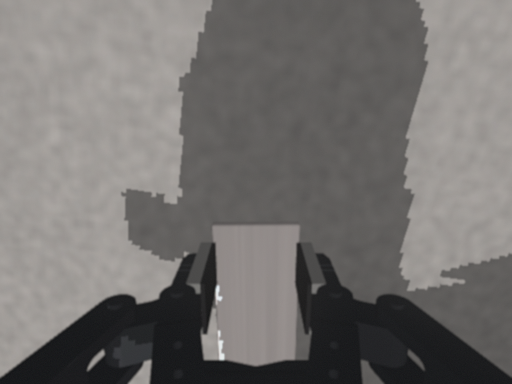

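drive_tool([
  [[3.6,0.1,-0.1],[0,0,0]],
  [[3.6,0,0],[0,0,0]],
  [[3.2,0,0],[0,0,0]],
  [[0,0.1,0],[0,0,0]],
  [[0,0,0],[0,0,0]],
])

```text
time_s: 10.32
tcp_pos: [0.4614, 0.0615, 0.0038]
orientation: [-1.131, -1.325, 1.324]
wrist_force: [0.6, -0.2, -1.1]
finger_gap: 0.433
```

Run:
```python
from plan import *
st(); snap('side','s1'); snap('scene','c1');s=st()
for n,b in [('s1',(70,190,90,260)),('c1',(150,300,320,512))]:
    a=cv2.imread('pics/%s.png'%n)[b[0]:b[1],b[2]:b[3]];cv2.imwrite('pics/%sc.png'%n,cv2.resize(a,None,fx=4,fy=4,interpolation=2))
```

```text
t 10.32 tcp [0.4614 0.0615 0.0038] yaw 99.06 downerr [ 7.e-04  2.e-04 -1.e+00] F [ 0.6 -0.2 -1.1] gap 0.433
t 10.43 tcp [0.4613 0.0611 0.0036] yaw 98.99 downerr [ 4.e-04  1.e-04 -1.e+00] F [-0.2  0.1 -0.6] gap 0.431
```

View pics/s1c.png

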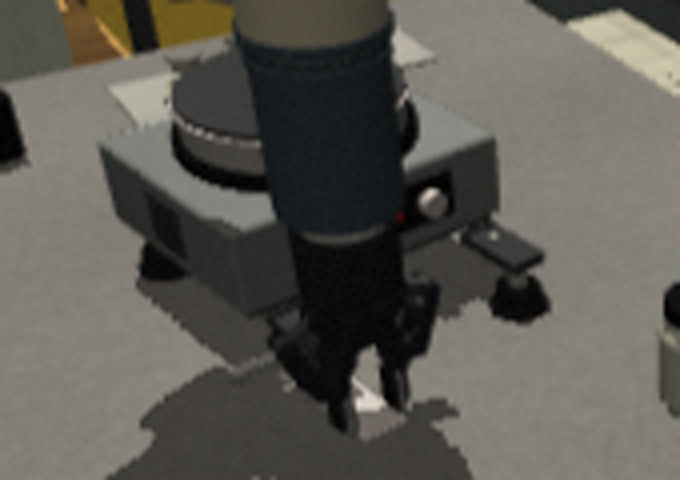

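drive_tool([
  [[0.7,0.2,0],[0,0,0]],
  [[0.6,0,0],[0,0,0]],
  [[0,0,0],[0,0,0]],
])

```text
time_s: 10.8
tcp_pos: [0.4591, 0.0749, 0.0013]
orientation: [-1.13, -1.325, 1.325]
wrist_force: [-0.1, -0.2, 0.1]
finger_gap: 0.432
```

drive_tool([
  [[0.3,0,0],[0,0,0]],
  [[0.2,0,0],[0,0,0]],
  [[0,0,0],[0,0,0]],
])

```text
time_s: 11.18
tcp_pos: [0.4582, 0.0768, 0.0014]
orientation: [-1.132, -1.322, 1.329]
wrist_force: [4.1, -12.6, -1.0]
finger_gap: 0.437
```

drive_tool([
  [[-0.2,0,0],[0,0,0]],
  [[0,0,0],[0,0,0]],
  [[0,0,0],[0,0,0]],
], grip=5.2)

```text
time_s: 11.55
tcp_pos: [0.4587, 0.0778, 0.0013]
orientation: [-1.13, -1.325, 1.324]
wrist_force: [0.3, 0.4, -0.5]
finger_gap: 0.61
```

drive_tool([
  [[0,-2,0],[0,0,0]],
  [[-2,-4.5,0],[0,0,0]],
  [[-5,-4,0],[0,0,0]],
  [[0,0,0],[0,0,0]],
])

```text
time_s: 12.05
tcp_pos: [0.4718, 0.0082, 0.1086]
orientation: [-1.136, -1.329, 1.319]
wrist_force: [0.2, 0.7, -0.5]
finger_gap: 0.612
```

Run:
```python
from meas import *
measure('plate1',.005,'w5')
plan([(.521,-.277,.11,93)],step=5.8)
```

```text
t 12.1 tcp [0.4703 0.0091 0.1066] yaw 98.92 downerr [ 0.0031  0.0014 -1.    ] F [-0.3  0.2 -1.3] gap 0.609
plate1 0.61 [261. 286.] c [453.8 103.3] s [41.2 98.4] 8.51 uv 236 284 249 347
6 [[[-4.9,-0.1,-0.1],[0,1,0]],[[-4.8,-0.1,-0.2],[0,1,0]],[[-4.8,-0.1,-0.3],[0,1,0]],[[-4.9,-0.1,-0.4],[0,1,0]],[[-4.8,0,-0.4],[0,1,0]],[[-4.8,-0.1,-0.5],[0,1,0]]]
end [ 0.5209284  -0.2765932   0.11011847] 92.97258279462552
```

View pics/w5.png

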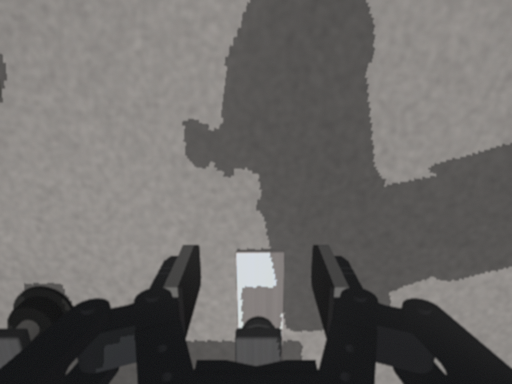

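drive_tool([
  [[-4.9,-0.1,-0.1],[0,1,0]],
  [[-4.8,-0.1,-0.2],[0,1,0]],
  [[-4.8,-0.1,-0.3],[0,1,0]],
  [[-4.9,-0.1,-0.4],[0,1,0]],
  [[-4.8,0,-0.4],[0,1,0]],
  [[-4.8,-0.1,-0.5],[0,1,0]],
  [[0,0,0],[0,0,0]],
])

```text
time_s: 13.02
tcp_pos: [0.5211, -0.278, 0.1081]
orientation: [-1.182, -1.244, 1.247]
wrist_force: [0.1, 0.8, -2.0]
finger_gap: 0.605
```

Run:
```python
from meas import *
measure('plate1',.005,'w6')
```

```text
t 13.07 tcp [ 0.5209 -0.2765  0.1082] yaw 92.97 downerr [-0.0032  0.0013 -1.    ] F [-0.1  0.3 -0.7] gap 0.608
plate1 0.87 [251. 226.] c [ 519.4 -243.8] s [ 40.  119.8] 2.82 uv 229 281 161 298
```

View pics/w6.png

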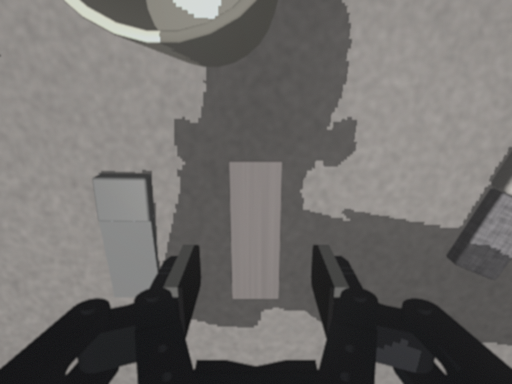

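Run:
```python
from plan import *
p=snap('wrist');T=np.array(p['world_from_camera']);print(T[:3,3])
for uv in [(145,42),(180,35),(90,22),(210,65),(250,45)]: print(uv,onz(p,uv,.13),onz(p,uv,0.0))
```

```text
[ 0.52535108 -0.35360062  0.25159767]
(145, 42) [ 0.56263301 -0.36613887  0.13      ] [ 0.60249109 -0.37954349  0.        ]
(180, 35) [ 0.55094548 -0.36889238  0.13      ] [ 0.57830844 -0.38524079  0.        ]
(90, 22) [ 0.58034545 -0.37121481  0.13      ] [ 0.6391399  -0.39004612  0.        ]
(210, 65) [ 0.54090449 -0.36011397  0.13      ] [ 0.55753263 -0.36707738  0.        ]
(250, 45) [ 0.52760978 -0.36708299  0.13      ] [ 0.53002456 -0.38149699  0.        ]
```

drive_tool([
  [[0.3,4,0],[0,0,0]],
  [[0,4,0],[0,0,0]],
  [[0,2.2,0],[0,0,0]],
  [[0,0.5,0],[0,0,0]],
  [[0,0,0],[0,0,0]],
])

```text
time_s: 13.8
tcp_pos: [0.5218, -0.2729, 0.0039]
orientation: [-1.183, -1.249, 1.249]
wrist_force: [0.0, -0.1, 0.8]
finger_gap: 0.608
```

drive_tool([
  [[0,0,0],[0,0,0]],
  [[0,0,0],[0,0,0]],
  [[0,0,0],[0,0,0]],
], grip=2, newtons=60)

```text
time_s: 14.18
tcp_pos: [0.5216, -0.274, 0.0052]
orientation: [-1.185, -1.249, 1.249]
wrist_force: [-2.8, 0.6, 6.1]
finger_gap: 0.233
```

drive_tool([
  [[0,-2,0],[0,0,0]],
  [[0,-4,0],[0,0,0]],
  [[0,0,0],[0,0,0]],
])

```text
time_s: 14.55
tcp_pos: [0.524, -0.2746, 0.0679]
orientation: [-1.192, -1.253, 1.247]
wrist_force: [0.0, 0.1, 0.2]
finger_gap: 0.232
```

Run:
```python
from meas import *
p=measure('plate1',.06,'w7')
plan([(.4745,-.045,.05,99)],step=5.2)
```

```text
t 14.6 tcp [ 0.5227 -0.2739  0.0658] yaw 93.05 downerr [ 0.005  -0.0013 -1.    ] F [ 0.  -0.7 -1. ] gap 0.235
plate1 0.94 [257. 237.] c [ 521.4 -272.5] s [29.6 89.7] 2.6 uv 230 293 168 329
5 [[[4.6,0.3,0.7],[0,-1.2,0]],[[4.6,0.3,0.6],[0,-1.2,0]],[[4.7,0.3,0.5],[0,-1.2,0]],[[4.6,0.3,0.4],[0.1,-1.2,0]],[[4.7,0.2,0.3],[0,-1.2,0]]]
end [ 0.4748394  -0.04485694  0.05016744] 99.03484251674824
```

View pics/w7.png

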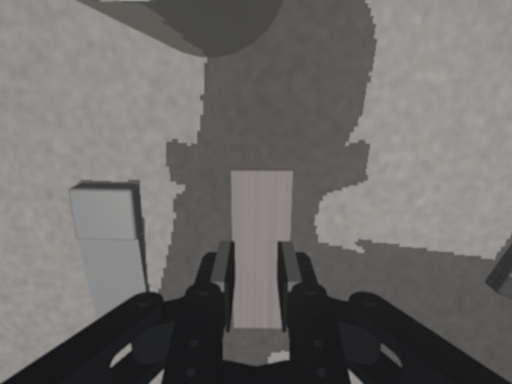

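Run:
```python
from meas import *
p=measure('plate1',.005,'w8')
```

```text
t 14.7 tcp [ 0.5211 -0.2734  0.0634] yaw 93.03 downerr [ 3.e-04  3.e-04 -1.e+00] F [ 0.2  0.6 -1.2] gap 0.232
plate1 0.74 [254. 235.] c [ 519.3 -243.7] s [ 39.7 119.8] 2.98 uv 226 288 169 329
```

drive_tool([
  [[0,0,0],[0,0,0]],
  [[0,3,0],[0,0,0]],
  [[0,2.5,0],[0,0,0]],
  [[0,0.5,0],[0,0,0]],
  [[0,0.3,0],[0,0,0]],
  [[0,0,0],[0,0,0]],
], grip=5.2)

```text
time_s: 15.5
tcp_pos: [0.5218, -0.2738, 0.0011]
orientation: [-1.185, -1.249, 1.248]
wrist_force: [-0.4, 0.5, 0.1]
finger_gap: 0.613
```

drive_tool([
  [[0,0.1,0],[0,0,0]],
  [[0,0,0],[0,0,0]],
  [[0,0,0],[0,0,0]],
], grip=2)

```text
time_s: 15.88
tcp_pos: [0.5221, -0.2738, 0.0011]
orientation: [-1.186, -1.25, 1.249]
wrist_force: [-1.6, 1.6, 5.9]
finger_gap: 0.431
```

drive_tool([
  [[0,-2,0],[0,0,0]],
  [[0,-4,0],[0,0,0]],
  [[0,0,0],[0,0,0]],
])

```text
time_s: 16.25
tcp_pos: [0.5239, -0.2745, 0.0635]
orientation: [-1.191, -1.253, 1.247]
wrist_force: [0.7, 0.5, -0.9]
finger_gap: 0.43
```

Run:
```python
from meas import *
p=measure('plate1',.06,'w9')
plan([(.4745,-.045,.05,99)],step=5.2)
```

```text
t 16.3 tcp [ 0.5225 -0.2738  0.0613] yaw 93.05 downerr [ 0.0041 -0.001  -1.    ] F [-0.1  0.  -2.1] gap 0.433
plate1 0.69 [256. 276.] c [ 522.6 -255. ] s [42.  95.2] 3.51 uv 211 300 201 365
5 [[[4.6,0.2,0.7],[0,-1.2,0]],[[4.6,0.2,0.6],[0,-1.2,0]],[[4.6,0.2,0.5],[0,-1.2,0]],[[4.7,0.2,0.4],[0,-1.2,0]],[[4.7,0.2,0.3],[0.1,-1.2,0]]]
end [ 0.4745231  -0.04473218  0.04978053] 99.03218549556244
```

View pics/w9.png

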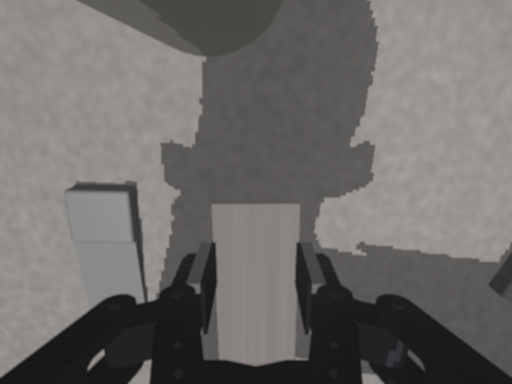

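drive_tool([
  [[4.6,0.2,0.6],[0,-1.2,0]],
  [[4.7,0.2,0.5],[0,-1.2,0]],
  [[4.7,0.2,0.4],[0,-1.2,0]],
  [[4.7,0.2,0.3],[0,-1.2,0]],
  [[4.7,0.2,0.2],[0,-1.2,0]],
  [[0,2.2,0],[0,0,0]],
  [[0,2,0],[0,0,0]],
  [[0,0,0],[0,0,0]],
  [[0,0,0],[0,0,0]],
])

```text
time_s: 17.48
tcp_pos: [0.4792, -0.0426, 0.0076]
orientation: [-1.13, -1.324, 1.325]
wrist_force: [-0.3, 0.6, -0.6]
finger_gap: 0.434
```

Run:
```python
from plan import *
st(); 
plan([(.4590,.0763,.0075,99,3)])
```

```text
t 17.48 tcp [ 0.4792 -0.0426  0.0076] yaw 99.05 downerr [-1.e-04 -3.e-04 -1.e+00] F [-0.3  0.6 -0.6] gap 0.434
3 [[[4,0,0],[0,0,0]],[[4,0,0.1],[0,0,0]],[[4.1,0,0],[0,0,0]]]
end [0.45919343 0.07677684 0.00752431] 99.04520625404814
```

drive_tool([
  [[2,0,0.1],[0,0,0]],
  [[3,0,0],[0,0,0]],
  [[3,0,0],[0,0,0]],
  [[3,0,0],[0,0,0]],
  [[1,0,0],[0,0,0]],
  [[0,0,0],[0,0,0]],
])

```text
time_s: 18.23
tcp_pos: [0.4596, 0.0762, 0.0078]
orientation: [-1.13, -1.326, 1.325]
wrist_force: [-0.9, 0.2, -1.4]
finger_gap: 0.432
```

Free slide. Now I'll lower it onto plate 1 and push it to the stop.

drive_tool([
  [[0.4,0.2,0],[0,0,0]],
  [[0.4,0,0],[0,0,0]],
  [[0.3,0,0],[0,0,0]],
  [[0,0,0],[0,0,0]],
])

```text
time_s: 18.73
tcp_pos: [0.4584, 0.086, 0.0061]
orientation: [-1.132, -1.325, 1.324]
wrist_force: [0.4, -1.6, 5.3]
finger_gap: 0.43
```

drive_tool([
  [[0.2,0,0],[0,0,0]],
  [[0.1,0,0],[0,0,0]],
  [[0,0,0],[0,0,0]],
])

```text
time_s: 19.1
tcp_pos: [0.4582, 0.087, 0.0061]
orientation: [-1.134, -1.324, 1.327]
wrist_force: [3.6, -11.0, 5.4]
finger_gap: 0.438
```

Butted at the expected place (11 N). I'll release, retreat and look.

drive_tool([
  [[-0.2,0,0],[0,0,0]],
  [[0,0,0],[0,0,0]],
  [[0,0,0],[0,0,0]],
], grip=5.2)

```text
time_s: 19.48
tcp_pos: [0.4573, 0.0879, 0.0052]
orientation: [-1.13, -1.324, 1.324]
wrist_force: [0.4, 0.0, 0.8]
finger_gap: 0.612
```

drive_tool([
  [[-0.5,-2,0],[0,0,0]],
  [[-2.5,-4.5,0],[0,0,0]],
  [[-5,-4,0],[0,0,0]],
  [[0,0,0],[0,0,0]],
])

```text
time_s: 19.98
tcp_pos: [0.472, 0.0086, 0.1125]
orientation: [-1.136, -1.328, 1.319]
wrist_force: [0.5, -0.3, -0.7]
finger_gap: 0.609
```

Run:
```python
from meas import *
p=measure('plate1',.01,'w10')
x=np.array([np.cos(np.radians(99)),np.sin(np.radians(99))]);f=np.array([.4523,.1177])
for l,z in[(0,.01),(0,.005)]:
    b=np.append(f-.06*x,z);print(proj(p,b))
plan([(.6165,-.26,.12,93)],step=5.8)
a=p['frame'][220:384,180:340];cv2.imwrite('pics/w10c.png',cv2.resize(a,None,fx=4,fy=3.6))
```

```text
t 20.02 tcp [0.4705 0.0095 0.1105] yaw 98.91 downerr [ 0.0028  0.0014 -1.    ] F [-0.6  0.  -1. ] gap 0.607
plate1 0.74 [256. 281.] c [456.8  91.5] s [41.6 72.7] 8.61 uv 234 283 250 324
plate1 0.73 [273. 247.] c [453.3  53.3] s [18.8  1.8] 9.08 uv 259 282 248 250
[259.31938161 253.09418939]
[259.29578125 250.26268562]
6 [[[-4.8,-0.2,-1.7],[0,1,0]],[[-4.8,-0.2,-1.8],[0,1,0]],[[-4.8,-0.2,-1.9],[0,1,0]],[[-4.7,-0.2,-2],[0,1,0]],[[-4.7,-0.1,-2],[0,1,0]],[[-4.7,-0.2,-2.2],[0,1,0]]]
end [ 0.61698552 -0.26034525  0.12011505] 92.96736905520797
```

View pics/w10c.png

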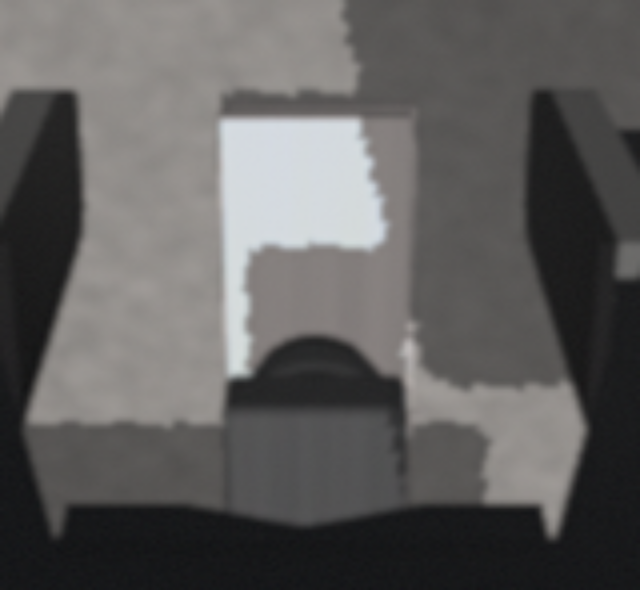

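drive_tool([
  [[-4.8,-0.2,-1.7],[0,1,0]],
  [[-4.8,-0.2,-1.8],[0,1,0]],
  [[-4.8,-0.2,-1.9],[0,1,0]],
  [[-4.7,-0.2,-2],[0,1,0]],
  [[-4.7,-0.1,-2],[0,1,0]],
  [[-4.7,-0.2,-2.2],[0,1,0]],
  [[0,0,0],[0,0,0]],
  [[0,0,0],[0,0,0]],
])

```text
time_s: 21.08
tcp_pos: [0.6171, -0.2588, 0.1185]
orientation: [-1.18, -1.247, 1.249]
wrist_force: [0.9, 0.3, -0.2]
finger_gap: 0.61
```

Run:
```python
from meas import *
import pickle
p=measure('wedge',.007,'w11');pickle.dump(p,open('w11.pkl','wb'))
```

```text
t 21.12 tcp [ 0.6172 -0.2586  0.1192] yaw 93.13 downerr [-2.e-03  8.e-04 -1.e+00] F [-0.8  0.8 -0.1] gap 0.603
wedge 0.73 [248. 215.] c [ 620.7 -234.5] s [ 41.  109.2] 1.63 uv 224 276 152 277
```

View pics/w11.png

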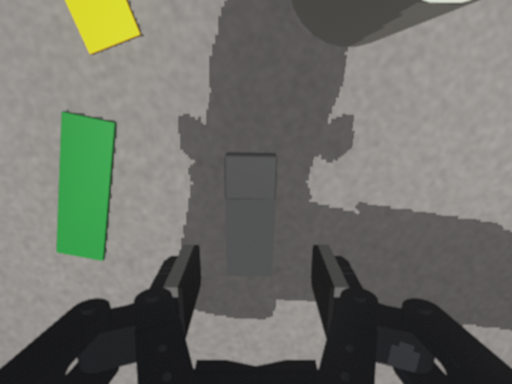

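Run:
```python
from plan import *
import pickle
p=pickle.load(open('w11.pkl','rb'))
a=p['frame'][140:290,210:290];cv2.imwrite('pics/w11c.png',cv2.convertScaleAbs(cv2.resize(a,None,fx=5,fy=4,interpolation=2),alpha=2))
```

```text
(no output)
```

View pics/w11c.png

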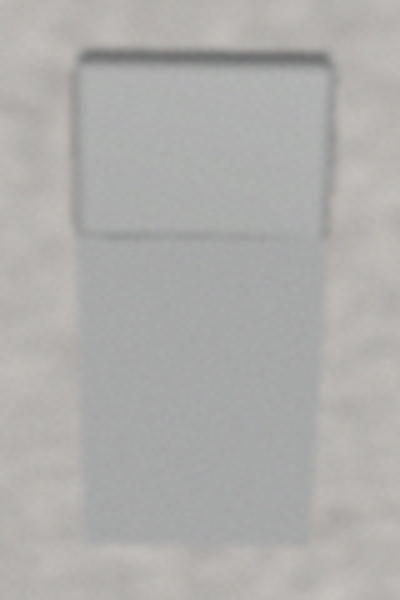

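Run:
```python
from plan import *
import pickle
p=pickle.load(open('w11.pkl','rb'))
q=lambda a,b,z:onz(p,(210+a/5,140+b/4),z)[:2]*1000
bl,br=q(80,66,.014),q(329,66,.014);sl,sr=q(82,237,.014),q(327,237,.014);tl,tr=q(88,543,.002),q(312,545,.002)
B,S,T=(bl+br)/2,(sl+sr)/2,(tl+tr)/2
print(B,S,T,np.linalg.norm(T-B),np.linalg.norm(S-B),bl-br,tl-tr)
d=T-B;d/=np.linalg.norm(d);print(np.degrees(np.arctan2(d[1],d[0])),'grasp',B+17*d,'centre',(B+T)/2)
st()
```

```text
[ 621.75446876 -287.35408195] [ 620.08295409 -253.50695955] [ 617.26497729 -177.81397364] 109.63207040346573 33.888370506960264 [37.37023459  1.98467132] [39.647259    1.55274558]
92.34694884249349 grasp [ 621.05830974 -270.36834197] centre [ 619.50972302 -232.58402779]
t 21.18 tcp [ 0.6173 -0.2585  0.1198] yaw 93.15 downerr [-1.2e-03  5.0e-04 -1.0e+00] F [ 0.1 -0.2  0.3] gap 0.61
```

drive_tool([
  [[-1.2,3.5,-0.3],[0,0.6,0]],
  [[0,4,0],[0,0,0]],
  [[0,3.5,0],[0,0,0]],
  [[0,0.7,0],[0,0,0]],
  [[0,0,0],[0,0,0]],
  [[0,0,0],[0,0,0]],
])

```text
time_s: 21.92
tcp_pos: [0.6225, -0.272, 0.0056]
orientation: [-1.192, -1.243, 1.24]
wrist_force: [-0.0, 0.0, 0.8]
finger_gap: 0.607
```

drive_tool([
  [[0,0,0],[0,0,0]],
  [[0,0,0],[0,0,0]],
  [[0,0,0],[0,0,0]],
], grip=2)

```text
time_s: 22.3
tcp_pos: [0.6225, -0.2722, 0.0056]
orientation: [-1.192, -1.243, 1.24]
wrist_force: [-2.1, 1.6, 5.8]
finger_gap: 0.447
```

drive_tool([
  [[0,-2,0],[0,0,0]],
  [[0,-4,0],[0,0,0]],
  [[0,0,0],[0,0,0]],
])

```text
time_s: 22.68
tcp_pos: [0.6237, -0.2729, 0.0681]
orientation: [-1.196, -1.245, 1.239]
wrist_force: [0.4, -0.1, -0.5]
finger_gap: 0.445
```

Run:
```python
from meas import *
import pickle
p=measure('wedge',.07,'w12');pickle.dump(p,open('w12.pkl','wb'))
```

```text
t 22.73 tcp [ 0.6224 -0.2722  0.0656] yaw 92.44 downerr [ 4.3e-03 -8.0e-04 -1.0e+00] F [-0.2 -0.5 -1.4] gap 0.442
wedge 0.73 [256. 290.] c [ 622.5 -251.6] s [41.4 81. ] 2.86 uv 211 300 223 365
```

View pics/w12.png

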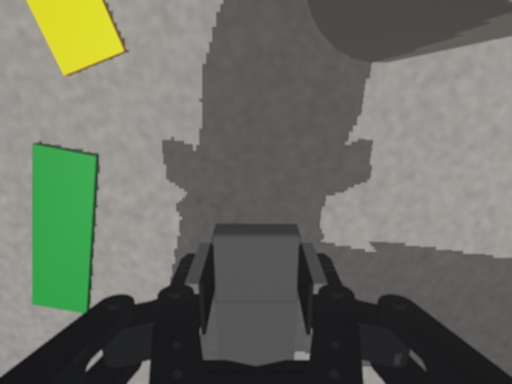

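Run:
```python
from plan import *
st()
plan([(.4728,-.012,.06,99)],step=5.2)
```

```text
t 22.77 tcp [ 0.6213 -0.2718  0.064 ] yaw 92.43 downerr [ 1.3e-03  3.0e-04 -1.0e+00] F [-0.   0.2 -1.3] gap 0.444
6 [[[4.4,0.1,2.3],[0,-1.1,0]],[[4.5,0.1,2.2],[0,-1.1,0]],[[4.5,0,2.1],[0,-1.1,0]],[[4.6,0.1,2],[0,-1.1,0]],[[4.6,0,2],[0,-1.1,0]],[[4.6,0.1,1.8],[0.1,-1.1,0]]]
end [ 0.473218   -0.01195125  0.05982236] 99.03011051869147
```

drive_tool([
  [[4.4,0.1,2.3],[0,-1.1,0]],
  [[4.5,0.1,2.2],[0,-1.1,0]],
  [[4.5,0,2.1],[0,-1.1,0]],
  [[4.6,0.1,2],[0,-1.1,0]],
  [[4.6,0,2],[0,-1.1,0]],
  [[4.6,0,1.8],[0,-1.1,0]],
  [[0,2,0],[0,0,0]],
  [[0,1.8,0],[0,0,0]],
  [[0,0,0],[0,0,0]],
  [[0,0,0],[0,0,0]],
])

```text
time_s: 24.02
tcp_pos: [0.4731, -0.0123, 0.0226]
orientation: [-1.131, -1.324, 1.325]
wrist_force: [-1.1, 0.5, -0.7]
finger_gap: 0.446
```

Run:
```python
from plan import *
st(); snap('side','s2'); 
a=cv2.imread('pics/s2.png')[120:200,120:240];cv2.imwrite('pics/s2c.png',cv2.resize(a,None,fx=6,fy=6,interpolation=2))
```

```text
t 24.02 tcp [ 0.4731 -0.0123  0.0226] yaw 99.04 downerr [-1.e-04 -3.e-04 -1.e+00] F [-1.1  0.5 -0.7] gap 0.446
```

View pics/s2c.png

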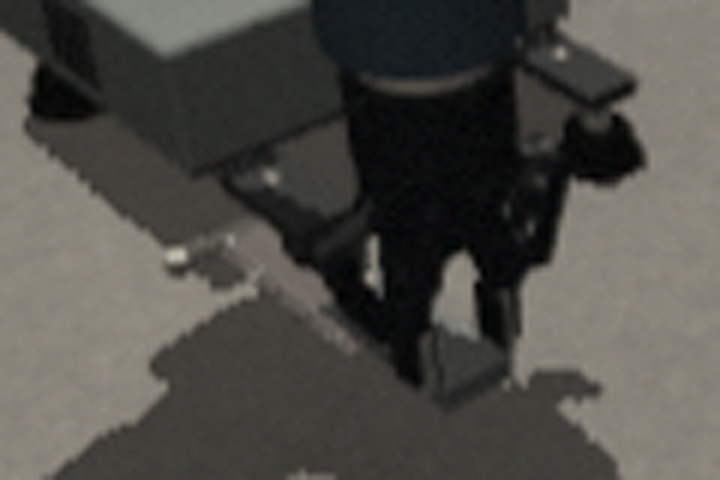

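drive_tool([
  [[0.7,0.3,0],[0,0,0]],
  [[0.8,0.2,0],[0,0,0]],
  [[0,0,0],[0,0,0]],
  [[0,0,0],[0,0,0]],
])

```text
time_s: 24.58
tcp_pos: [0.4706, 0.0029, 0.0174]
orientation: [-1.13, -1.325, 1.325]
wrist_force: [0.8, -0.7, -0.4]
finger_gap: 0.448
```

drive_tool([
  [[0,0.1,0],[0,0,0]],
  [[0,0,0],[0,0,0]],
  [[0,0,0],[0,0,0]],
])

```text
time_s: 24.95
tcp_pos: [0.4706, 0.0026, 0.0164]
orientation: [-1.13, -1.324, 1.324]
wrist_force: [-0.2, 0.1, 0.1]
finger_gap: 0.442
```

drive_tool([
  [[0,0.1,0],[0,0,0]],
  [[0,0,0],[0,0,0]],
  [[0,0,0],[0,0,0]],
])

```text
time_s: 25.32
tcp_pos: [0.4707, 0.0027, 0.0155]
orientation: [-1.131, -1.325, 1.325]
wrist_force: [0.4, -1.2, 0.3]
finger_gap: 0.443
```

drive_tool([
  [[0,0.1,0],[0,0,0]],
  [[0,0,0],[0,0,0]],
  [[0,0,0],[0,0,0]],
])

```text
time_s: 25.7
tcp_pos: [0.4708, 0.0026, 0.0146]
orientation: [-1.131, -1.325, 1.325]
wrist_force: [-0.2, -2.0, 2.5]
finger_gap: 0.446
```

Run:
```python
from meas import *
p=snap('wrist','w13');st()
```

```text
t 25.75 tcp [0.4708 0.0026 0.0146] yaw 99.05 downerr [ 4.e-04 -2.e-04 -1.e+00] F [ 0.2 -1.5  3.6] gap 0.446
```

View pics/w13.png

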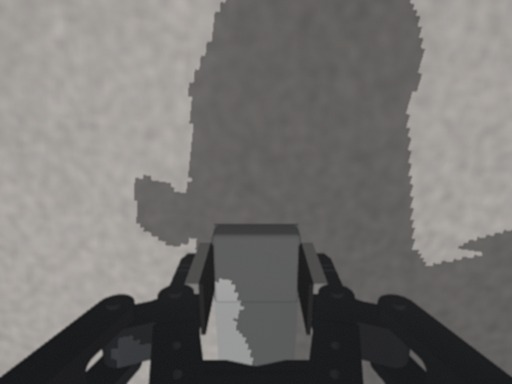

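drive_tool([
  [[1,0,0],[0,0,0]],
  [[1.5,0,0],[0,0,0]],
  [[1.5,0,0],[0,0,0]],
  [[0.3,0,0],[0,0,0]],
  [[0,0,0],[0,0,0]],
])

```text
time_s: 26.38
tcp_pos: [0.4648, 0.046, 0.0154]
orientation: [-1.131, -1.328, 1.325]
wrist_force: [-0.0, -3.2, 8.6]
finger_gap: 0.44
```

drive_tool([
  [[0.3,0,0],[0,0,0]],
  [[0,0,0],[0,0,0]],
])

```text
time_s: 26.62
tcp_pos: [0.4644, 0.0486, 0.0155]
orientation: [-1.132, -1.327, 1.325]
wrist_force: [0.5, -4.9, 8.8]
finger_gap: 0.443
```

drive_tool([
  [[0.3,0,0],[0,0,0]],
  [[0,0,0],[0,0,0]],
])

```text
time_s: 26.88
tcp_pos: [0.464, 0.0514, 0.0155]
orientation: [-1.132, -1.327, 1.325]
wrist_force: [0.5, -5.4, 10.0]
finger_gap: 0.443
```

drive_tool([
  [[0,-0.1,0],[0,0,0]],
  [[0,0,0],[0,0,0]],
])

```text
time_s: 27.12
tcp_pos: [0.4631, 0.0519, 0.0155]
orientation: [-1.13, -1.326, 1.324]
wrist_force: [-0.6, 0.2, 4.8]
finger_gap: 0.443
```

drive_tool([
  [[0.3,0,0],[0,0,0]],
  [[0,0,0],[0,0,0]],
])

```text
time_s: 27.38
tcp_pos: [0.4626, 0.0543, 0.0155]
orientation: [-1.13, -1.325, 1.325]
wrist_force: [-0.2, -1.8, 5.2]
finger_gap: 0.444
```

drive_tool([
  [[0.3,0,0],[0,0,0]],
  [[0,0,0],[0,0,0]],
])

```text
time_s: 27.62
tcp_pos: [0.4621, 0.0571, 0.0156]
orientation: [-1.131, -1.325, 1.325]
wrist_force: [-0.3, -3.3, 6.2]
finger_gap: 0.443
```

drive_tool([
  [[0.2,-0.1,0],[0,0,0]],
  [[0,0,0],[0,0,0]],
])

```text
time_s: 27.88
tcp_pos: [0.4609, 0.0589, 0.0157]
orientation: [-1.13, -1.323, 1.325]
wrist_force: [1.1, -2.3, -2.4]
finger_gap: 0.443
```

drive_tool([
  [[0.2,0,0],[0,0,0]],
  [[0,0,0],[0,0,0]],
])

```text
time_s: 28.12
tcp_pos: [0.4604, 0.06, 0.0157]
orientation: [-1.13, -1.322, 1.327]
wrist_force: [1.6, -6.6, -1.9]
finger_gap: 0.446
```

drive_tool([
  [[0.2,0,0],[0,0,0]],
  [[0,0,0],[0,0,0]],
])

```text
time_s: 28.38
tcp_pos: [0.46, 0.0608, 0.0157]
orientation: [-1.131, -1.321, 1.329]
wrist_force: [2.6, -10.2, -1.9]
finger_gap: 0.446
```

drive_tool([
  [[0.2,0,0],[0,0,0]],
  [[0,0,0],[0,0,0]],
])

```text
time_s: 28.62
tcp_pos: [0.4596, 0.0617, 0.0157]
orientation: [-1.131, -1.32, 1.331]
wrist_force: [5.5, -16.5, -2.3]
finger_gap: 0.445
```

drive_tool([
  [[-0.4,0,0],[0,0,0]],
  [[-0.2,0,0],[0,0,0]],
  [[0,0,0],[0,0,0]],
])

```text
time_s: 29.0
tcp_pos: [0.46, 0.0611, 0.0156]
orientation: [-1.127, -1.324, 1.322]
wrist_force: [-6.0, 10.1, 0.6]
finger_gap: 0.446
```

drive_tool([
  [[-0.2,0,0],[0,0,0]],
  [[0,0,0],[0,0,0]],
])

```text
time_s: 29.25
tcp_pos: [0.4615, 0.0577, 0.016]
orientation: [-1.129, -1.324, 1.324]
wrist_force: [-1.1, 0.9, -2.3]
finger_gap: 0.439
```

drive_tool([
  [[0.2,0,0],[0,0,0]],
  [[0.1,0,0],[0,0,0]],
  [[0,0,0],[0,0,0]],
])

```text
time_s: 29.62
tcp_pos: [0.4611, 0.0588, 0.0161]
orientation: [-1.131, -1.323, 1.327]
wrist_force: [1.4, -5.1, -2.3]
finger_gap: 0.443
```

drive_tool([
  [[0.1,0,0],[0,0,0]],
  [[0,0,0],[0,0,0]],
])

```text
time_s: 29.88
tcp_pos: [0.4609, 0.0593, 0.0161]
orientation: [-1.131, -1.322, 1.327]
wrist_force: [1.8, -7.1, -2.8]
finger_gap: 0.446
```

drive_tool([
  [[0,0.1,0],[0,0,0]],
  [[0,0,0],[0,0,0]],
])

```text
time_s: 30.12
tcp_pos: [0.4609, 0.0596, 0.0156]
orientation: [-1.131, -1.323, 1.327]
wrist_force: [-0.5, -6.0, 3.6]
finger_gap: 0.441
```

drive_tool([
  [[0.1,0,0],[0,0,0]],
  [[0,0,0],[0,0,0]],
])

```text
time_s: 30.38
tcp_pos: [0.4609, 0.0602, 0.0156]
orientation: [-1.131, -1.323, 1.328]
wrist_force: [0.1, -7.6, 2.0]
finger_gap: 0.448
```

drive_tool([
  [[0.1,0,0],[0,0,0]],
  [[0,0,0],[0,0,0]],
])

```text
time_s: 30.62
tcp_pos: [0.4608, 0.0607, 0.0156]
orientation: [-1.132, -1.322, 1.328]
wrist_force: [2.0, -10.8, 2.0]
finger_gap: 0.447
```

drive_tool([
  [[-0.3,0,0],[0,0,0]],
  [[0,0,0],[0,0,0]],
])

```text
time_s: 30.88
tcp_pos: [0.461, 0.0604, 0.0156]
orientation: [-1.129, -1.324, 1.324]
wrist_force: [-4.4, 2.7, 3.8]
finger_gap: 0.442
```

drive_tool([
  [[0,0,0],[0,0,0]],
  [[0,0,0],[0,0,0]],
  [[0,0,0],[0,0,0]],
], grip=5.2)

```text
time_s: 31.25
tcp_pos: [0.4617, 0.0601, 0.0154]
orientation: [-1.131, -1.325, 1.324]
wrist_force: [-0.2, 0.3, -0.5]
finger_gap: 0.611
```

drive_tool([
  [[0,-2,0],[0,0,0]],
  [[-1,-4.5,0],[0,0,0]],
  [[-4,-4.5,0],[0,0,0]],
  [[0,0,0],[0,0,0]],
])

```text
time_s: 31.75
tcp_pos: [0.472, 0.0095, 0.1291]
orientation: [-1.137, -1.33, 1.319]
wrist_force: [-0.3, 0.1, -0.7]
finger_gap: 0.61
```

Run:
```python
from meas import *
p=measure('wedge',.02,'w14')
a=p['frame'][220:384,170:350];cv2.imwrite('pics/w14c.png',cv2.resize(a,None,fx=4,fy=3.6))
plan([(.4523,.1177,.09,99)],step=4.5)
```

```text
t 31.8 tcp [0.4704 0.0101 0.1269] yaw 98.93 downerr [ 0.0037  0.0013 -1.    ] F [-0.4 -0.2 -0.8] gap 0.613
wedge 0.77 [263. 266.] c [457.3  81.7] s [40.3 82.7] 9.36 uv 236 284 229 314
3 [[[3.6,1.2,0],[0,0,0]],[[3.6,1.2,0],[0,0,0]],[[3.7,1.2,0],[0,0,0]]]
end [0.45238338 0.11812875 0.08957222] 98.97108302534323
```

View pics/w14c.png

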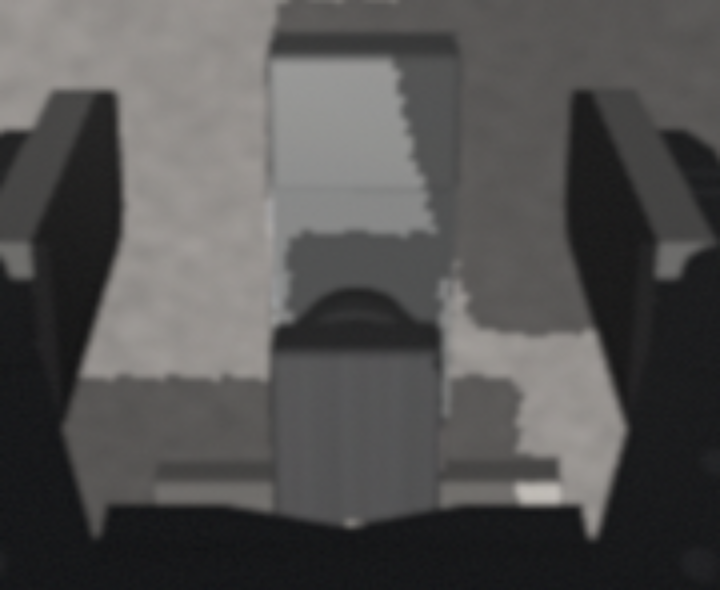

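drive_tool([
  [[3.6,0,0],[0,0,0]],
  [[3.6,2,0],[0,0,0]],
  [[3.7,2,0],[0,0,0]],
  [[0,2.4,0],[0,0,0]],
  [[0,0,0],[0,0,0]],
  [[0,0,0],[0,0,0]],
], grip=0)

```text
time_s: 32.6
tcp_pos: [0.4523, 0.1182, 0.0616]
orientation: [-1.13, -1.324, 1.325]
wrist_force: [-0.1, -0.2, -0.0]
finger_gap: -0.002
```

drive_tool([
  [[0,0.3,0],[0,0,0]],
  [[0,0.2,0],[0,0,0]],
  [[0,0,0],[0,0,0]],
])

```text
time_s: 32.98
tcp_pos: [0.4522, 0.1181, 0.0565]
orientation: [-1.131, -1.324, 1.324]
wrist_force: [0.2, 0.2, 0.5]
finger_gap: 0.001
```

drive_tool([
  [[0,0.1,0],[0,0,0]],
  [[0,0.1,0],[0,0,0]],
  [[0,0,0],[0,0,0]],
])

```text
time_s: 33.35
tcp_pos: [0.4523, 0.1183, 0.0551]
orientation: [-1.131, -1.325, 1.325]
wrist_force: [-3.0, -0.8, 6.1]
finger_gap: 0.002
```

drive_tool([
  [[0,0.1,0],[0,0,0]],
  [[0,0,0],[0,0,0]],
])

```text
time_s: 33.6
tcp_pos: [0.4524, 0.1183, 0.055]
orientation: [-1.131, -1.326, 1.325]
wrist_force: [-4.7, -0.8, 13.7]
finger_gap: -0.0
```

drive_tool([
  [[0,-0.05,0],[0,0,0]],
  [[0,0,0],[0,0,0]],
  [[0,0,0],[0,0,0]],
  [[0,0,0],[0,0,0]],
])

```text
time_s: 34.1
tcp_pos: [0.4524, 0.1183, 0.0551]
orientation: [-1.131, -1.325, 1.325]
wrist_force: [-3.8, -0.2, 10.6]
finger_gap: 0.002
```

drive_tool([
  [[0,0,0],[0,0,0]],
  [[0,0,0],[0,0,0]],
  [[0,0,0],[0,0,0]],
])

```text
time_s: 34.48
tcp_pos: [0.4524, 0.1182, 0.055]
orientation: [-1.131, -1.325, 1.325]
wrist_force: [-4.5, 0.7, 10.3]
finger_gap: 0.002
```

Held firm at about 10.5 N for more than 0.5 s, with no travel. Taking the hand away now.

drive_tool([
  [[0,-3,0],[0,0,0]],
  [[-2,-5,0],[0,0,0]],
  [[-5,-4,0],[0,0,0]],
  [[-5,0,0],[0,0,0]],
  [[0,0,0],[0,0,0]],
  [[0,0,0],[0,0,0]],
])

```text
time_s: 35.22
tcp_pos: [0.4707, 0.0009, 0.1727]
orientation: [-1.13, -1.324, 1.324]
wrist_force: [0.5, 0.6, -0.1]
finger_gap: 0.001
```

Run:
```python
from meas import *
p=measure('wedge',.02,'w15');q=snap('scene','c9')
a=p['frame'][190:384,170:350];cv2.imwrite('pics/w15c.png',cv2.resize(a,None,fx=4,fy=3))
```

```text
t 35.27 tcp [0.4707 0.0014 0.1726] yaw 99.07 downerr [-6.e-04  0.e+00 -1.e+00] F [0.2 1.2 0.4] gap -0.002
wedge 0.88 [255. 232.] c [461.8  58.2] s [40.9 33.8] 8.98 uv 234 276 219 251
```

View pics/w15.png

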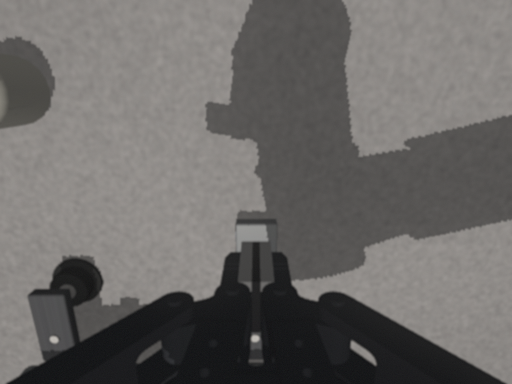

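View pics/c9.png

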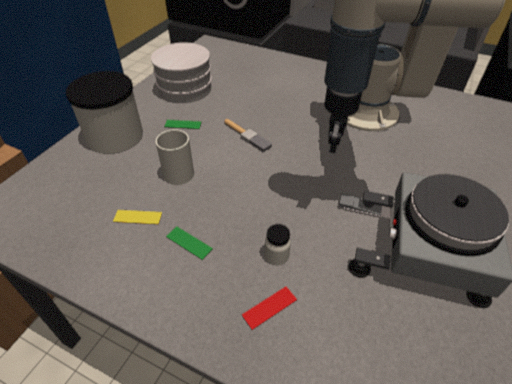

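Run:
```python
from plan import *
print(manip.close_job())
```

```text
the job is handed in; nothing more can be done
None
```

I put two shim plates and then the wedge under the short foot, did the press test, and handed the job in at about 35 s.

- **Gap:** an early press on the lug went down at least 14.8 mm without meeting anything firm. One plate would have left more than the wedge's 8 mm limit, so two were needed.
- **Plates:** both went in one on top of the other and butted against the stop, at about 11–13 N. My first grasp of the second plate missed because the fingers were too high. The plate did not move, and the second grasp held.
- **Wedge:** my first push reached about 17 N, which was too tight. I pulled it back until it was loose and pushed it in again to about 11 N. The tip ended about 39 mm past the foot's centre. When I eased off to let go, there was a brief backward pull of up to about 5 N on the wedge. It moved back less than 1 mm and stayed in place.
- **Press check:** the lug stayed firm at 55 mm height under about 10.5 N for over half a second. The force briefly touched 13.7 N at first. The hand is clear.
- **Last pictures:** the plates and wedge are in line under the foot. The jug, jar, brush and coloured look-alikes are where they were.

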